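# Turn the storage pot mouth-up and lay the levelling paddle across it

### The job

The square wooden storage pot stands mouth-down on the pantry counter. Turn it over so that it stands mouth-up on the counter, then lay the dark wooden levelling paddle flat across the middle of its open mouth, resting on two rims, ready for filling. Leave everything else on the counter where it is.

Things in the scene. Friction and masses are not known exactly. Their poses are not given: they have to be found in the camera images.
- pot: Square open pot of mid-brown wood, 84 x 84 mm outside, 120 mm tall, walls and base 8 mm thick, 0.2 to 0.35 kg. Starts mouth-down on the bare counter, with free counter on the side towards the middle (y = 0). Origin: centre of the mouth, in the plane of the rim; z points from the mouth to the closed base (up at the start, down when mouth-up); x and y are square to its sides.
- pot_base (a point): Centre of the outer face of the pot's closed base, 120 mm from the mouth along the pot's z. The pot is flat-sided and does not roll: pushed near the top of a side it tips over its far lower edge onto its side; there, its upper rim carried up and over from inside tips it on to stand on its base. Each tip moves it on by about its own size, with little sliding.
- paddle: Flat paddle of dark wood, 180 mm long, 30 g, lying flat on the counter. Origin: middle of its length and width, on its underside, 2 mm from the centre of mass; x runs along it to the blade, z up. Handle x = -90 to +20 mm, 18 mm wide (y), 12 mm thick; blade x = +20 to +90 mm, 40 mm wide, 6 mm thick; the underside is one flat plane. Grip across the handle at the origin.
- bowl: Bystander: round white bowl, 130 mm across, 60 mm high, behind the work area. Origin under its centre.
- mug: Bystander: white mug, 76 mm across, 90 mm high, handle on one side, behind the work area. Origin under its centre.
- jar: Bystander: closed glass jar, 80 mm across, 130 mm high. Origin under its centre.
- oil: Bystander: green glass bottle, 60 mm across, 220 mm high. Origin under its centre.
- tin: Bystander: plain metal tin, 74 mm across, 110 mm high, at the left. Origin under its centre.
- spoon: Bystander: spoon with a light wooden handle and a round metal bowl, 200 mm long, at the right; not the paddle. Origin underneath, about the middle of its length.
- ramekin: Bystander: small white round dish, 60 mm across, 40 mm high, at the near left. Origin under its centre.
Things that resemble listed ones, but are neither listed nor needed, are in the scene too. There is more than one size of the pot; the job needs the larger.

How it is judged:
By the outcome, as a careful person would: the job done as asked, in the order asked, and still so for the second after the job is handed in, with the robot touching nothing.
It also fails if it takes over 67 s, if anything falls off the work surface, if the arm or the gripper's body presses on something with over 40 N, if the wrist force passes 120 N, or if a joint passes its speed limit or range.

### The arm

A 6-joint arm with a two-finger parallel gripper is mounted at the origin on the work surface. World frame = base frame: x ahead of the robot, y to its left, z up, the work surface at z = 0. Lengths are in m, angles in rad, forces in N, time in s.
With the tool pointing down it reaches from about 0.35 to 0.975 m from the base axis. Payload 4.9 kg.
Tool frame: the origin (TCP) lies midway between the tips of the shut fingers; the grasp point (between the pads) lies 19 mm behind it; z points along the fingers, y is the line along which they close (so a half turn about z gives the same grasp; the last joint's range is limited). The gripper opens to 85 mm and grips with 20 to 120 N. Pads are 22 mm wide; open, the fingers measure 114 mm over their backs; the gripper's body (76 mm by 85 mm) begins 54 mm behind the grasp point. The pads swing forward as they close: fully open they stand 13 mm farther back than shut.
Start: joints at [-1.436, 0.053, 1.613, -0, 1.476, -0.119], TCP at [0.157, -0.605, 0.198] pointing down, gripper open.
Joint ranges: [-3.01, 3.01], [-1.01, 2.22], [0.06, 2.58], [-1.02, 4.17], [0.09, 2.62], [-3.14, 3.14]. Speed limits (rad/s): [2.57, 2.57, 3.14, 3.14, 3.14, 3.14].

### API

Orientations are given as a unit quaternion [w, x, y, z].
In Python, from plant import bot gives the robot as it stands.
- The arm moves only by the tool apply_moves, never from a script. Its argument "plan" is a list of rows, each a list of 5 numbers: the shift along the tool's x, y, z in units of 40 mm (1.0 is 40 mm), then the turn about the tool's z in rad, then the opening, from -1 (shut) to 1 (fully open), so that 0 is half open. In form: [[x, y, z, spin, claw], ...]. A call has 1 to 12 rows; each row shifts and turns the commanded pose from where the row before left it, along the tool's axes as they then stand; what a row does not reach is not made up. A row lasts 1/8 s, in which the tool goes at most 62.5 mm and 10.7 degrees, less where a joint would pass 70% of its speed; a pose out of reach is approached as far as the arm can. A call is refused whole if a number of a shift passes 1 or a number of a turn 0.188, either way. A call with a gripper value outside its range is refused whole. The fingers move at their own pace and stop on an object; "squeeze" is the grip in N (left out, the last holds). Time passes only in rows, so rows that do not move let the fingers close. It gives the time, the measured TCP pose, the force, the opening and the grip force at its end, in the units of the state.
- bot.state(): the state, without advancing time (a new reading comes with each control period).
- bot.read_camera(name): name is "scene" or "top" or "wrist"; returns a dict with "color" (420x560x3 uint8, blue, green, red), "fov_y" (degrees; the focal length in pixels is half the picture's height over the tangent of half this angle, whatever the lens; pixels are square), "cx", "cy" (the principal point, pixels), "distortion" ([k1, k2, p1, p2, k3] as OpenCV has them; the pictures are not rectified), "rvec" (rotation vector, rad) and "tvec" (3), from world to camera coordinates, as OpenCV has them; the wrist camera has in their place "mount" (4x4, takes a point from camera to tool coordinates, whose origin is the TCP and whose axes are the flange's). Camera axes: x right, y down, z forward; pixel columns grow to the right and rows downward; lengths in m; the calibration is good to about 2 mm. A picture is of the moment at which its call begins: read the wrist's pose just before it. There is no depth.
- bot.hand_in(): hands the job in; it is judged then, once.
The state is a dict: "clock": time; "q": joint angles; "dq": joint speeds; "joint_torque": joint torques, N m; "ee_pos": TCP position; "ee_rot": TCP orientation; "force": force on the tool from outside, world axes, zero at the start; "torque": the same for the moment, N m; "gripper_width": finger opening in m; "grasp_force": force on a finger pad.
Only numpy, scipy, OpenCV 4.12 (cv2) and the standard library are available. Lean on these libraries where they do the work, as an engineer would, in place of code of your own. Each camera call takes 0.05 s, during which the arm holds its last target. There are 200 camera calls.

## Working session

There is one attempt and no reset: what is moved stays moved. The work goes in short steps, Python scripts to look and compute and a tool call to move; the robot and the scene stay as the last step left them, time stands still between calls to the robot, and variables do not carry over. Pictures are saved under pics/ and viewed, at most 10 in all, crops included, and the job is handed in when it is done.

Besides the shell and the picture viewer there is one more tool, called after "Request:" as name(argument=value, ...) on one line, values as JSON. apply_moves: Moves the arm, as the interface text tells. Its arguments: {"type":"object","properties":{"plan":{"type":"array","items":{"type":"array","items":{"type":"number"}}},"squeeze":{"type":"number"}},"required":["plan"]}

```bash
mkdir -p pics; ls; cat > h.py <<'E'
import numpy as np, cv2
from plant import bot
from scipy.spatial.transform import Rotation as R
def cam(name):
    s=bot.state(); c=bot.read_camera(name); h,w=c['color'].shape[:2]
    f=h/2/np.tan(np.radians(c['fov_y'])/2)
    c['K']=np.array([[f,0,c['cx']],[0,f,c['cy']],[0,0,1]]); c['D']=np.array(c['distortion'],float)
    if 'mount' in c:
        q=s['ee_rot']; T=np.eye(4); T[:3,:3]=R.from_quat([q[1],q[2],q[3],q[0]]).as_matrix(); T[:3,3]=s['ee_pos']
        M=np.linalg.inv(T@np.array(c['mount'])); c['Rm']=M[:3,:3]; c['t']=M[:3,3]
    else:
        c['Rm']=cv2.Rodrigues(np.array(c['rvec'],float))[0]; c['t']=np.array(c['tvec'],float).ravel()
    return c
def ray(c,uv,z):
    p=cv2.undistortPoints(np.array(uv,float).reshape(-1,1,2),c['K'],c['D']).reshape(-1,2)
    d=np.c_[p,np.ones(len(p))]@c['Rm']; o=-c['Rm'].T@c['t']
    return o+d*((np.array(z)-o[2])/d[:,2])[:,None]
def proj(c,P):
    return cv2.projectPoints(np.array(P,float).reshape(-1,1,3),cv2.Rodrigues(c['Rm'])[0],c['t'],c['K'],c['D'])[0].reshape(-1,2)
E
python3 - <<'E'
from h import *
import pickle
for n in ('top','scene'):
    c=cam(n); cv2.imwrite(f'pics/{n}0.png',cv2.resize(c['color'],(784,588),interpolation=cv2.INTER_CUBIC)); pickle.dump(c,open(n+'.pkl','wb'))
print(bot.state())
E
```

```text
pics
{'clock': 0.1, 'q': array([-1.43600036e+00,  5.33017387e-02,  1.61415537e+00,  1.53812979e-05,
        1.47597651e+00, -1.18975959e-01]), 'dq': array([-0.000209  , -0.00119056, -0.00471376,  0.00161024,  0.00043154,
       -0.00051315]), 'joint_torque': array([-3.25058090e-05, -3.94903135e+01, -3.71362281e+01, -9.03575506e-05,
        3.91333466e-03, -1.38245281e-05]), 'ee_pos': array([ 0.15684663, -0.6043618 ,  0.19668003]), 'ee_rot': array([-9.20514080e-04,  9.91960444e-01,  1.26544973e-01,  3.74248685e-07]), 'force': array([-0.20767339, -0.17133586,  0.79103838]), 'torque': array([0.0183645 , 0.00854075, 0.04201274]), 'grasp_force': 0.0, 'gripper_width': 0.08563208301577502}
```

View pics/top0.png

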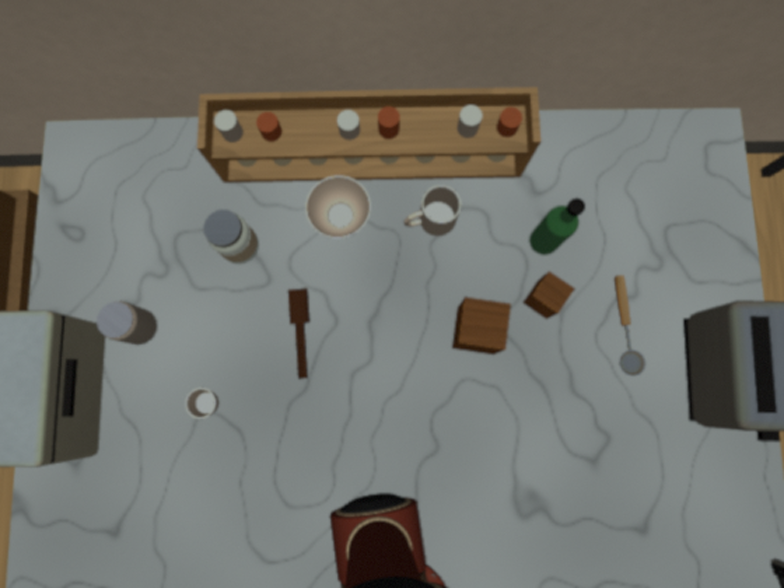

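View pics/scene0.png

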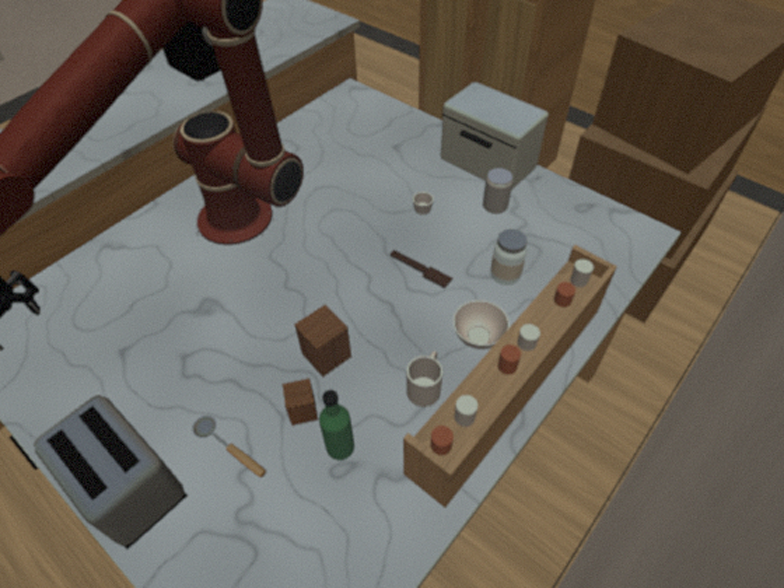

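The top view shows two brown pots: a large one at about (483,325) and a small one at (550,294). The larger is the one meant. The only dark paddle is at (300,335), with its blade up (+x). The spoon at (627,325) has a light handle. I'll confirm this in an enlarged crop.

```bash
python3 - <<'E'
from h import *
import pickle
c=pickle.load(open('top.pkl','rb'))
a=c['color'][195:285,315:415]; b=c['color'][195:285,180:240]
cv2.imwrite('pics/crop0.png',cv2.resize(np.hstack([a,b])[:, :160],None,fx=5,fy=5,interpolation=cv2.INTER_CUBIC))
E
```

```text
(no output)
```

View pics/crop0.png

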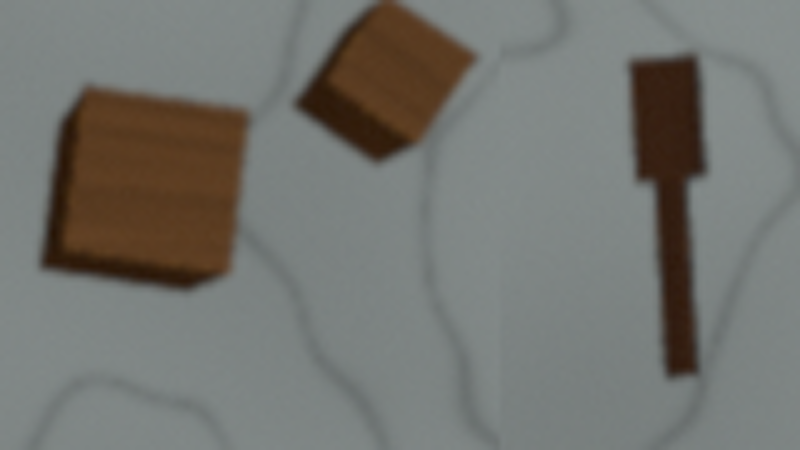

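The crop confirms it. The large pot's base corners are at crop (88,88), (248,108), (228,270) and (62,250). The paddle's blade end is (630,62)–(697,56) and its handle end (667,377)–(697,373).

```bash
python3 - <<'E'
from h import *
import pickle
np.set_printoptions(precision=4,suppress=True)
c=pickle.load(open('top.pkl','rb'))
p=np.array([(88,88),(248,108),(228,270),(62,250)])/5+[315,195]
P=ray(c,p,.12);print(P,P.mean(0),np.linalg.norm(P-np.roll(P,1,0),axis=1))
d=np.roll(P,-1,0)-P; print([np.degrees(np.arctan2(v[1],v[0])) for v in d])
p=np.array([(42,268),(190,288)])/5+[315,195];print(ray(c,p,0))
q=np.array([(630,62),(697,56),(667,377),(697,373)])/5+[80,195]
q[:]=np.array([(630,62),(697,56),(667,377),(697,373)])/5+[180-100,195]
Q=ray(c,q,[.006,.006,.012,.012]);print(Q)
b=Q[:2].mean(0);h=Q[2:].mean(0);print((b+h)/2,np.linalg.norm(b-h),np.degrees(np.arctan2(*(b-h)[1::-1])))
small=np.array([(388,0),(475,57),(417,142),(328,85)])/5+[315,195];S=ray(c,small,.08);print(S.mean(0),np.linalg.norm(S-np.roll(S,1,0),axis=1))
print('cam',-c['Rm'].T@c['t'])
E
```

```text
[[ 0.5752 -0.1346  0.12  ]
 [ 0.5639 -0.2144  0.12  ]
 [ 0.4827 -0.2008  0.12  ]
 [ 0.4937 -0.1189  0.12  ]] [ 0.5289 -0.1672  0.12  ] [0.083  0.0807 0.0824 0.0826]
[np.float64(-98.0345227739371), np.float64(170.44296588456123), np.float64(82.35942061308704), np.float64(-10.887341578899955)]
[[ 0.495  -0.1216  0.    ]
 [ 0.4829 -0.2031  0.    ]]
[[0.6147 0.206  0.006 ]
 [0.6176 0.168  0.006 ]
 [0.4378 0.1818 0.012 ]
 [0.4398 0.1654 0.012 ]]
[0.5275 0.1803 0.009 ] 0.17794790589053783 4.326234032708151
[ 0.589  -0.3043  0.08  ] [0.0564 0.0537 0.0555 0.0542]
cam [0.3986 0.0006 1.1383]
```

The pot centre is (0.529,-0.167) with yaw about -9°, and its measured sides are 82 mm against 84 mm. The paddle is at (0.5275,0.180) with yaw 4.3°, and it measures 178 mm against 180 mm. Both measurements agree with the given sizes. I'll align the gripper first, then move it behind the pot.

Request:
apply_moves(plan=[[0,0,0,-0.166,0],[0,0,0,-0.166,0],[0,0,0,-0.166,0],[0,0,0,-0.166,0],[0,0,0,-0.166,0],[0,0,0,-0.166,0],[0,0,0,-0.166,0],[1,0,0,0,0],[1,0,0,0,0],[1,0,0,0,0],[1,0,0,0,0],[1,0,0,0,0]])

```text
clock: 1.6
ee_pos: [0.1878, -0.4058, 0.1972]
ee_rot: [-0.0, 0.76, 0.65, 0.0]
force: [-0.1, 0.3, 0.4]
gripper_width: 0.0423
grasp_force: 0.0
```

Request:
apply_moves(plan=[[0.68,0.94,0,0,0],[0.68,0.94,0,0,0],[0.68,0.94,0,0,0],[0.68,0.94,0,0,0],[0.68,0.94,0,0,0],[0.68,0.94,0,0,0],[0.68,0.94,0,0,0],[0.68,0.94,0,0,0],[0,0,0,0,0]])

```text
clock: 2.72
ee_pos: [0.5201, -0.237, 0.1969]
ee_rot: [-0.001, 0.759, 0.652, -0.0]
force: [-0.1, 0.3, 0.3]
gripper_width: 0.0424
grasp_force: 0.0
```

```bash
python3 - <<'E'
from h import *
np.set_printoptions(precision=4,suppress=True)
c=cam('wrist'); cv2.imwrite('pics/w1.png',c['color']); print(bot.state()['ee_pos'])
b=np.array([.156,.988]);a=np.array([.988,-.156]);C=np.array([.529,-.167])
print(proj(c,[[*(C+i*.042*a+j*.042*b),.12] for i,j in((1,-1),(-1,-1),(-1,1),(1,1))]))
E
```

```text
[ 0.519  -0.2379  0.1969]
[[339.5153 161.8746]
 [224.7027 161.2943]
 [219.3317  37.4465]
 [345.6161  38.0446]]
```

View pics/w1.png

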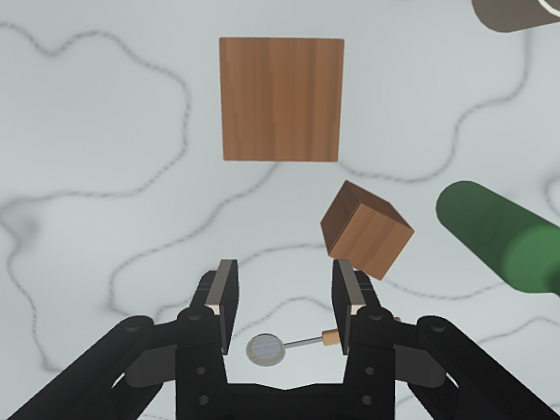

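The wrist view shows the pot's base at (220–344, 38–161), within about 1 px of the prediction. The fingers are centred on it. Now I'll descend and push.

Request:
apply_moves(plan=[[0,0,0.64,0,0],[0,0,0.64,0,0],[0,0,0.64,0,0],[0,0,0.64,0,0],[0.2,0,0,0,0],[0.2,0,0,0,0],[0.2,0,0,0,0],[0.2,0,0,0,0],[0.2,0,0,0,0]])

```text
clock: 3.9
ee_pos: [0.5251, -0.1987, 0.096]
ee_rot: [0.0, 0.76, 0.65, 0.0]
force: [-0.7, 0.6, 0.7]
gripper_width: 0.0426
grasp_force: 0.0
```

Request:
apply_moves(plan=[[0.2,0,0,0,0],[0.2,0,0,0,0],[0.15,0,0,0,0],[0.15,0,0,0,0],[0.15,0,0,0,0],[0,0,0,0,0]])

```text
clock: 4.65
ee_pos: [0.5301, -0.1653, 0.0954]
ee_rot: [-0.0, 0.76, 0.65, -0.0]
force: [0.4, 0.1, 0.3]
gripper_width: 0.0429
grasp_force: 0.0
```

```bash
python3 - <<'E'
from h import *
import pickle
c=cam('scene'); pickle.dump(c,open('s.pkl','wb')); t=cam('top'); pickle.dump(t,open('t.pkl','wb'))
cv2.imwrite('pics/s1.png',np.hstack([cv2.resize(c['color'][170:320,150:300],(399,399)),cv2.resize(t['color'][190:290,260:360],(399,399))]))
print(bot.state()['ee_pos'],bot.state()['force'])
E
```

```text
[ 0.53004462 -0.16574765  0.09545499] [-0.04480159  0.08157665  0.21712874]
```

View pics/s1.png

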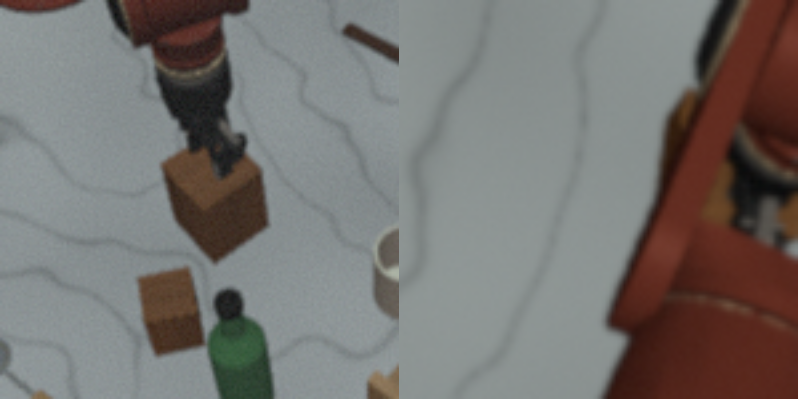

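```bash
python3 - <<'E'
from h import *
import pickle
np.set_printoptions(precision=0,suppress=True)
b=np.array([.156,.988]);a=np.array([.988,-.156]);C=np.array([.529,-.167])
for n in('s','scene'):
    c=pickle.load(open(n+'.pkl','rb')); im=c['color'].copy()
    for s0,s1,h,col in((-.042,.042,.12,(0,255,0)),(.042,.162,.084,(0,0,255))):
        if n=='s' or h==.12:
            for i in(-1,1):
                p=proj(c,[[*(C+i*.042*a+s*b),z] for s,z in((s0,0),(s1,0),(s1,h),(s0,h))]); cv2.polylines(im,[np.int32(p*8)],True,col,1,cv2.LINE_AA,3)
    cv2.imwrite('pics/o_%s.png'%n,cv2.resize(im[180:290,170:280],(399,399)))
i=[cv2.imread('pics/o_%s.png'%n) for n in('s','scene')]
cv2.imwrite('pics/o.png',np.hstack(i)); print(proj(c,[[.53,-.166,.096]]), -c['Rm'].T@c['t']*100)
E
```

```text
[[230. 237.]] [113. -61. 113.]
```

View pics/o.png

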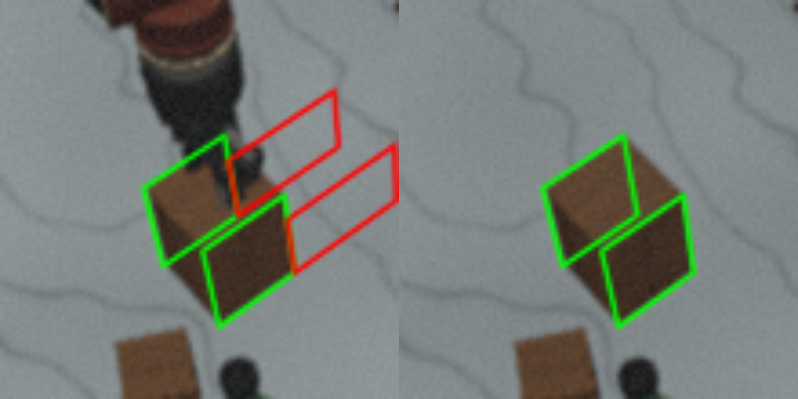

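```bash
python3 - <<'E'
from h import *
import pickle
np.set_printoptions(precision=0,suppress=True)
c=cam('wrist'); s=bot.state(); print(s['ee_pos']*1000,s['force']); cv2.imwrite('pics/w2.png',c['color'])
b=np.array([.156,.988]);a=np.array([.988,-.156]);C=np.array([.529,-.167])
for s0,s1,h in((-.042,.042,.12),(.042,.162,.084)):
    print(proj(c,[[*(C+i*.042*a+s*b),h] for i,s in((1,s0),(-1,s0),(-1,s1),(1,s1))]))
o=pickle.load(open('scene.pkl','rb')); n=pickle.load(open('s.pkl','rb'))
d=np.abs(o['color'].astype(int)-n['color']).max(2)>25; d[:,:170]=0;d[:180]=0
ys,xs=np.where(d);print(len(ys),xs.min(),xs.max(),ys.min(),ys.max())
for z in(.1,.12,.14): print(z,proj(n,[[.53+.025*.988,-.166-.004,z],[.53-.025*.988,-.166+.004,z]]))
E
```

```text
[ 530. -166.   95.] [ 0.  0. -1.]
[[362. 336.]
 [204. 335.]
 [189. 182.]
 [377. 182.]]
[[360. 165.]
 [206. 165.]
 [192. -90.]
 [375. -89.]]
1374 193 242 180 236
0.1 [[235. 241.]
 [225. 231.]]
0.12 [[234. 237.]
 [224. 227.]]
0.14 [[233. 234.]
 [223. 223.]]
```

View pics/w2.png

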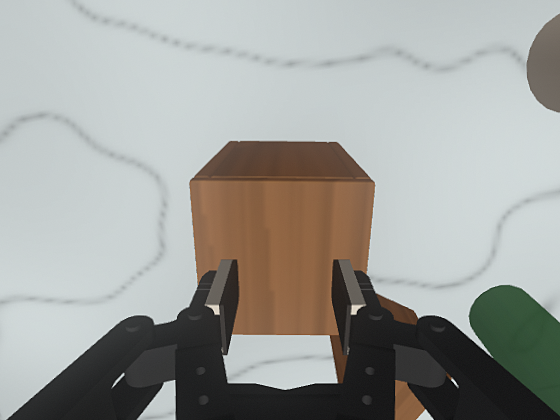

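```bash
python3 - <<'E'
from h import *
np.set_printoptions(precision=3,suppress=True)
c=bot.read_camera('wrist'); M=np.array(c['mount']);f=210/np.tan(np.radians(c['fov_y'])/2);print(M,f,c['cx'],c['cy'],c['distortion'])
I=np.linalg.inv(M)
D=np.array(c['distortion'],float);K=np.array([[f,0,c['cx']],[0,f,c['cy']],[0,0,1]])
for z in(0,-.01,-.02,-.03,-.04):
  P=np.array([[x,y,z] for x in(-.011,.011) for y in(-.0213,.0213)])
  print(z,cv2.projectPoints((P@I[:3,:3].T+I[:3,3]).reshape(-1,1,3),np.zeros(3),np.zeros(3),K,D)[0].reshape(-1,2).ravel())
E
```

```text
[[-0.    -0.947 -0.322  0.082]
 [ 1.    -0.    -0.     0.   ]
 [-0.    -0.322  0.947 -0.177]
 [ 0.     0.     0.     1.   ]] 352.45289791423056 284.8310925166102 203.96530833322427 [-0.069  0.     0.     0.     0.   ]
0 [246.665 259.496 322.666 259.477 245.174 223.048 324.123 223.028]
-0.01 [244.767 268.287 324.55  268.267 243.107 230.319 326.173 230.298]
-0.02 [242.675 277.99  326.626 277.97  240.815 238.387 328.446 238.366]
-0.03 [240.357 288.752 328.926 288.732 238.262 247.39  330.979 247.368]
-0.04 [237.778 300.751 331.485 300.73  235.399 257.496 333.818 257.473]
```

The wrist view shows the pot still upright at its first place. The half-open finger tips pass above its top: the pad ends at (237,262) and (333,262) put the tips about 37 mm behind the TCP. I'll back off, shut the fingers so the tips come to the TCP, and push again.

Request:
apply_moves(plan=[[-0.5,0,0,0,0],[-0.5,0,0,0,0],[-0.5,0,0,0,0],[-0.4,0,0,0,-1],[0,0,0,0,-1],[0,0,0,0,-1],[0,0,0,0,-1]])

```text
clock: 5.72
ee_pos: [0.5184, -0.2402, 0.0953]
ee_rot: [-0.0, 0.759, 0.651, 0.0]
force: [-0.2, 1.0, 0.1]
gripper_width: -0.0002
grasp_force: 0.0
```

Request:
apply_moves(plan=[[0.2,0,0,0,-1],[0.2,0,0,0,-1],[0.2,0,0,0,-1],[0.2,0,0,0,-1],[0.2,0,0,0,-1]])

```text
clock: 6.35
ee_pos: [0.5246, -0.2006, 0.0954]
ee_rot: [0.0, 0.76, 0.65, 0.0]
force: [0.1, -0.2, -0.7]
gripper_width: 0.0001
grasp_force: 0.0
```

```bash
cat > chk.py <<'E'
from h import *
np.set_printoptions(precision=0,suppress=True)
# brown blob of wrist picture + state
c=cam('wrist'); s=bot.state(); print(s['ee_pos']*1000,s['force'],s['gripper_width'])
import sys; cv2.imwrite('pics/%s.png'%sys.argv[1],c['color'])
E
python3 chk.py w3
```

```text
[ 525. -200.   95.] [2. 0. 0.] 0.00029132216256340366
```

View pics/w3.png

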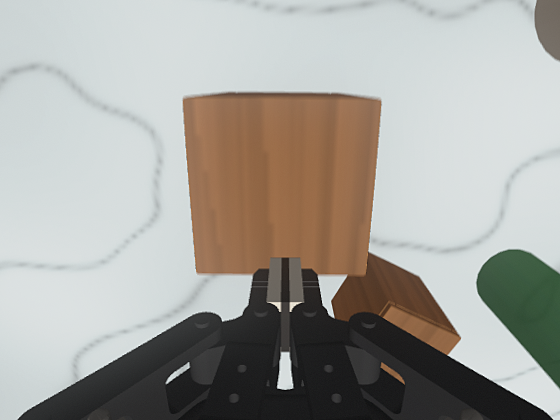

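```bash
python3 - <<'E'
from h import *
np.set_printoptions(precision=0,suppress=True)
c=cam('wrist')
b=np.array([.156,.988]);a=np.array([.988,-.156]);C=np.array([.529,-.167])
for th in(0,10,15,20):
    t=np.radians(th);co,si=np.cos(t),np.sin(t)
    f=lambda i,s,z:[*(C+i*.042*a+(.042+(s-.042)*co+z*si)*b),-(s-.042)*si+z*co]
    print(th,proj(c,[f(1,-.042,.12),f(-1,-.042,.12),f(-1,.042,.12),f(1,.042,.12)]).ravel())
t=bot.state();print(t['torque']*100,t['joint_torque'])
E
```

```text
0 [368. 279. 198. 279. 183. 102. 383. 103.]
10 [379. 250. 187. 250. 180.  50. 386.  50.]
15 [384. 230. 182. 229. 180.  24. 386.  24.]
20 [390. 205. 176. 205. 181.  -1. 386.  -0.]
[ 1. -1. -2.] [  0. -34. -35.   0.   0.   0.]
```

The fingers, even shut, are still above the pot's top: pad tips at (270–302, 257–302) again put them about 40 mm behind the reported TCP. I'll retreat, go 35 mm lower, and push while watching the force.

Request:
apply_moves(plan=[[-0.5,0,0,0,-1],[-0.5,0,0,0,-1],[0,0,0.45,0,-1],[0,0,0.45,0,-1],[0.25,0,0,0,-1],[0.25,0,0,0,-1],[0.15,0,0,0,-1],[0.15,0,0,0,-1]])

```text
clock: 7.45
ee_pos: [0.5244, -0.2097, 0.0611]
ee_rot: [0.002, 0.76, 0.65, 0.0]
force: [-0.8, -3.2, 3.0]
gripper_width: -0.0001
grasp_force: 1.7
```

```bash
cat > chk.py <<'E'
from h import *
np.set_printoptions(precision=0,suppress=True)
c=cam('wrist'); s=bot.state(); print(s['ee_pos']*1000,s['force'],s['gripper_width'])
b=np.array([.156,.988]);a=np.array([.988,-.156]);C=np.array([.529,-.167])
print('s,a of TCP mm',((s['ee_pos'][:2]-C)@np.c_[b,a])*1000)
for th in(0,5,10,20):
    t=np.radians(th);co,si=np.cos(t),np.sin(t)
    f=lambda i,s,z:[*(C+i*.042*a+(.042+(s-.042)*co+z*si)*b),-(s-.042)*si+z*co]
    print(th,proj(c,[f(0,-.042,.12),f(0,.042,.12)]).ravel())
hsv=cv2.cvtColor(c['color'],cv2.COLOR_BGR2HSV); print('hsv',hsv[5,5],hsv[150,285])
m=(hsv[:,:,1]>90)&(hsv[:,:,0]<25)
for x in(230,260,320,340):
    r=np.where(m[:,x])[0]; print(x,(r.min(),r.max(),len(r)) if len(r) else None)
E
python3 chk.py
```

```text
[ 524. -209.   61.] [-1. -2.  3.] -0.0002415431907031203
s,a of TCP mm [-42.   2.]
0 [280. 303. 279.  76.]
5 [279. 289. 279.  41.]
10 [279. 270. 279.   5.]
20 [278. 212. 279. -61.]
hsv [ 95   7 230] [ 13 131 171]
230 (np.int64(40), np.int64(285), 246)
260 (np.int64(39), np.int64(285), 247)
320 (np.int64(40), np.int64(296), 249)
340 (np.int64(41), np.int64(319), 258)
```

Contact: 3 N, and the pot is tilted about 5°. I'll continue.

Request:
apply_moves(plan=[[0.2,0,0,0,-1],[0.2,0,0,0,-1],[0.2,0,0,0,-1],[0.2,0,0,0,-1],[0.15,0,0,0,-1],[0.1,0,0,0,-1],[0,0,0,0,-1],[0,0,0,0,-1]])

```text
clock: 8.5
ee_pos: [0.5288, -0.1663, 0.0582]
ee_rot: [-0.002, 0.76, 0.65, -0.0]
force: [-0.2, 0.2, -0.0]
gripper_width: 0.0
grasp_force: 0.0
```

```bash
python3 chk.py
```

```text
[ 529. -166.   58.] [0. 1. 1.] 1.8134501630828685e-05
s,a of TCP mm [ 1. -1.]
0 [285. 392. 285. 208.]
5 [285. 386. 285. 178.]
10 [285. 376. 285. 147.]
20 [285. 340. 286.  83.]
hsv [ 95   7 226] [ 13 148 160]
230 (np.int64(0), np.int64(267), 268)
260 (np.int64(0), np.int64(268), 269)
320 (np.int64(0), np.int64(268), 269)
340 (np.int64(0), np.int64(269), 270)
```

Request:
apply_moves(plan=[[-0.7,0,-0.5,0,-1],[-0.7,0,-0.8,0,-1],[-0.7,0,-0.8,0,-1],[0,0,-0.5,0,-1],[0,0,0,0,-1]])

```text
clock: 9.18
ee_pos: [0.5174, -0.2503, 0.1644]
ee_rot: [0.001, 0.76, 0.65, 0.001]
force: [0.1, -0.0, -0.0]
gripper_width: -0.0002
grasp_force: 0.0
```

```bash
python3 - <<'E'
from h import *
import pickle
np.set_printoptions(precision=0,suppress=True)
c=cam('wrist'); n=cam('scene'); t=cam('top'); s=bot.state()['ee_pos']; print(s*1000)
pickle.dump((c,n,t),open('lie.pkl','wb'))
im=np.zeros((600,800,3),np.uint8); im[:420,:560]=c['color']; im[420:600,:240]=cv2.resize(t['color'][180:270,260:380],(240,180)); im[:240,560:]=cv2.resize(n['color'][160:280,170:290],(240,240))
g=cv2.resize(c['color'][0:230,150:430],(0,0),fx=1.0,fy=1.0)
cv2.imwrite('pics/lie.png',im)
b=np.array([.156,.988]);a=np.array([.988,-.156]);C=np.array([.529,-.167])
print(proj(c,[[*(C+i*.042*a+q*b),.084] for i,q in((1,.042),(-1,.042),(-1,.162),(1,.162))]))
E
```

```text
[ 516. -249.  161.]
[[ 346.   17.]
 [ 219.   16.]
 [ 213. -188.]
 [ 352. -188.]]
```

View pics/lie.png

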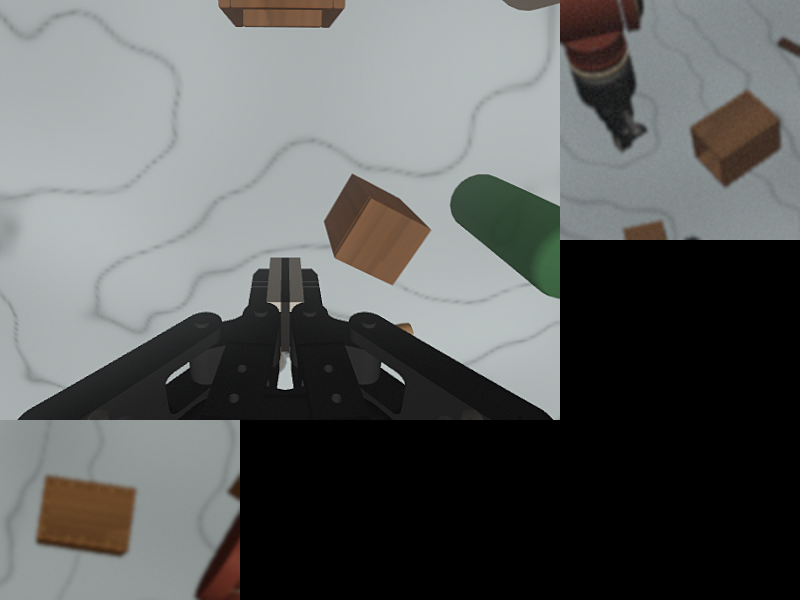

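The pot lies on its side with its mouth facing the arm. Its upper rim is at (219–345, y≈9), against y=16 predicted, so it slid about 4.5 mm. I'll put the shut fingers in front of the mouth, below the height of the upper wall.

Request:
apply_moves(plan=[[0.7,0,0,0,-1],[0.7,0,0,0,-1],[0.7,0,0.7,0,-1],[0.7,0,1,0,-1],[0,0,1,0,-1],[0,0,1,0,-1],[0,0,0,0,-1]])

```text
clock: 10.2
ee_pos: [0.5294, -0.1373, 0.0101]
ee_rot: [-0.005, 0.759, 0.651, -0.002]
force: [0.3, 0.3, -0.5]
gripper_width: 0.0002
grasp_force: 0.0
```

```bash
cat > st.py <<'E'
from h import *
np.set_printoptions(precision=1,suppress=True)
c=cam('wrist'); s=bot.state(); print(s['clock'],s['ee_pos']*1000,s['force'],s['gripper_width'])
b=np.array([.156,.988]);a=np.array([.988,-.156]);C=np.array([.529,-.167])
print('s,a of TCP mm',((s['ee_pos'][:2]-C)@np.c_[b,a])*1000)
P=.1665
for th in(0,5,10,20,30,45,60,75,90):
    t=np.radians(th);co,si=np.cos(t),np.sin(t)
    f=lambda i,u,z:[*(C+i*a+(P+u*co+z*si)*b),-u*si+z*co]
    print(th,'outer,inner upper rim, base top row',proj(c,[f(.03,-.12,.084),f(.03,-.12,.076),f(.03,0,.084)])[:,1])
hsv=cv2.cvtColor(c['color'],cv2.COLOR_BGR2HSV)
m=(hsv[:,:,1]>90)&(hsv[:,:,0]<25)
for x in(245,330,340):
    r=np.where(m[:,x])[0]; e=np.abs(np.diff(cv2.GaussianBlur(c['color'],(3,3),0)[:,x].astype(float).sum(1)))
    print(x,(r.min(),r.max(),len(r)) if len(r) else None,'edges',np.where(e>40)[0])
E
python3 st.py
```

```text
10.25 [ 531.8 -138.5   13. ] [0.6 0.  0.6] -0.00025994726405694207
s,a of TCP mm [28.6 -1.6]
0 outer,inner upper rim, base top row [ 287.8  275.7 -140.7]
5 outer,inner upper rim, base top row [ 283.7  272.5 -170.7]
10 outer,inner upper rim, base top row [ 274.3  264.9 -197.7]
20 outer,inner upper rim, base top row [ 231.2  229.4 -239.8]
30 outer,inner upper rim, base top row [ 131.4  149.2 -265.3]
45 outer,inner upper rim, base top row [-180.3 -112.5 -280.1]
60 outer,inner upper rim, base top row [1507.5   42.8 -277.1]
75 outer,inner upper rim, base top row [17817.6  5039.   -260.2]
90 outer,inner upper rim, base top row [12064.1  6399.6  -231.1]
245 (np.int64(0), np.int64(283), 284) edges [283 284 285 286 305 306 307 308 309]
330 (np.int64(0), np.int64(284), 285) edges [284 285 286 287 314 315 316 317]
340 (np.int64(0), np.int64(284), 285) edges [284 285 286 287 318 319 320]
```

Request:
apply_moves(plan=[[0.2,0,0,0,-1],[0.12,0,-0.1,0,-1],[0.2,0,-0.25,0,-1],[0.2,0,-0.25,0,-1],[0.22,0,-0.21,0,-1]])

```text
clock: 10.88
ee_pos: [0.5405, -0.1025, 0.0493]
ee_rot: [0.001, 0.76, 0.65, 0.0]
force: [0.6, -1.0, 0.3]
gripper_width: -0.0002
grasp_force: 0.6
```

```bash
python3 st.py
```

```text
10.925 [ 541.3 -101.7   50.4] [ 1.  -0.1 -0.5] -0.00013100375402935632
s,a of TCP mm [66.4  2. ]
0 outer,inner upper rim, base top row [308.6 299.   32.4]
5 outer,inner upper rim, base top row [307.5 298.5  11.3]
10 outer,inner upper rim, base top row [303.4 295.5  -9.5]
20 outer,inner upper rim, base top row [283.2 278.8 -48.5]
30 outer,inner upper rim, base top row [240.5 242.9 -81. ]
45 outer,inner upper rim, base top row [ 115.6  136.9 -113.5]
60 outer,inner upper rim, base top row [ -77.4  -33.8 -126.3]
75 outer,inner upper rim, base top row [-240.2 -200.6 -122.7]
90 outer,inner upper rim, base top row [-295.2 -279.  -107.3]
245 (np.int64(0), np.int64(285), 286) edges [285 286 287 305 306 307 308 309]
330 (np.int64(0), np.int64(286), 287) edges [286 287 288 314 315 316 317]
340 (np.int64(0), np.int64(286), 287) edges [286 287 288 318 319 320]
```

```bash
cat > wd.py <<'E'
from h import *
np.set_printoptions(precision=1,suppress=True)
c=cam('wrist'); s=bot.state(); print(s['clock'],s['ee_pos']*1000,s['force'])
b=np.array([.156,.988]);a=np.array([.988,-.156]);C=np.array([.529,-.167])
hsv=cv2.cvtColor(c['color'],cv2.COLOR_BGR2HSV); m=(hsv[:,:,1]>90)&(hsv[:,:,0]<25)
for y in(10,60,100,150,200,240,275,284):
    r=np.where(m[y])[0]; print(y,r.min() if len(r) else 0,r.max() if len(r) else 0)
sT=(s['ee_pos'][:2]-C)@b
for z in(.084,.1,.115,.13,.145):
    for ss in (.011,.05,.09): print(z,ss,proj(c,[[*(C+i*.042*a+(sT+ss)*b),z] for i in(-1,1)]).ravel())
E
python3 wd.py
```

```text
10.975 [ 541.  -102.2   49.6] [-0.4 -2.4  1.5]
10 168 395
60 167 395
100 166 395
150 166 394
200 166 393
240 166 392
275 166 391
284 191 391
0.084 0.011 [187.5 251.7 373.5 251.8]
0.084 0.05 [179.4 167.  381.3 167.2]
0.084 0.09 [170.7  65.2 389.6  65.5]
0.1 0.011 [177.6 269.2 382.8 269.3]
0.1 0.05 [167.4 176.6 392.5 176.8]
0.1 0.09 [156.5  62.8 403.   63.2]
0.115 0.011 [166.3 289.2 393.3 289.4]
0.115 0.05 [153.5 187.8 405.6 188. ]
0.115 0.09 [139.5  60.  418.9  60.4]
0.13 0.011 [152.4 313.9 406.3 314. ]
0.13 0.05 [135.7 202.  422.2 202.3]
0.13 0.09 [117.4  56.4 439.7  56.8]
0.145 0.011 [135.  345.  422.6 345.1]
0.145 0.05 [112.6 220.7 443.9 221. ]
0.145 0.09 [ 87.5  51.7 467.8  52.1]
```

Its rim is 225 px wide there (166–391), which puts the rim at z≈115 mm: the pot is tilted about 18° with no slip. I'll continue over the arc.

Request:
apply_moves(plan=[[0.28,0,-0.17,0,-1],[0.28,0,-0.17,0,-1],[0.3,0,-0.16,0,-1],[0.3,0,-0.16,0,-1],[0.31,0,-0.14,0,-1],[0.31,0,-0.12,0,-1],[0.31,0,-0.08,0,-1],[0.31,0,-0.06,0,-1],[0.25,0,0,0,-1],[0.25,0,0,0,-1],[0.2,0,0,0,-1],[0,0,0,0,-1]])

```text
clock: 12.48
ee_pos: [0.5589, 0.0201, 0.09]
ee_rot: [-0.0, 0.759, 0.651, -0.0]
force: [-0.7, -0.3, -0.5]
gripper_width: -0.0002
grasp_force: 0.0
```

```bash
python3 wd.py | head -9
```

```text
12.525 [558.9  19.8  90.1] [ 0.4  0.  -1.1]
10 73 109
60 0 0
100 0 0
150 188 385
200 192 380
240 195 376
275 198 371
284 198 370
```

Request:
apply_moves(plan=[[0,0,-1,0,-1],[0,0,-1,0,-1],[0,0,-1,0,-1],[0,0,0,0.168,0],[0,0,0,0.167,0],[0,0,0,0.167,0],[0,0,0,0.167,0],[0,0,0,0.167,0],[0,0,0,0.167,0],[0,0,0,0.167,0],[0,0,0,0.169,0],[0,0,0,0,0]])

```text
clock: 14.02
ee_pos: [0.5589, 0.0193, 0.2101]
ee_rot: [0.0, 0.999, 0.039, -0.0]
force: [-0.5, 1.2, -0.0]
gripper_width: 0.0426
grasp_force: 0.0
```

Request:
apply_moves(plan=[[-0.12,-1,0,0,0],[-0.12,-1,0,0,0],[-0.12,-1,0,0,0],[-0.12,-1,0,0,0],[0,-0.05,0,0,0],[0,0,0,0,0]])

```text
clock: 14.78
ee_pos: [0.5275, 0.1793, 0.2102]
ee_rot: [0.0, 0.999, 0.039, 0.0]
force: [0.4, -0.1, 0.9]
gripper_width: 0.0429
grasp_force: 0.0
```

```bash
python3 - <<'E'
from h import *
import pickle
np.set_printoptions(precision=1,suppress=True)
c=cam('wrist'); n=cam('scene'); t=cam('top'); s=bot.state(); print(s['clock'],s['ee_pos']*1000,s['ee_rot'])
pickle.dump((c,n,t),open('up.pkl','wb'))
im=np.zeros((600,800,3),np.uint8); im[:420,:560]=c['color']; im[:240,560:]=cv2.resize(n['color'][150:270,190:310],(240,240)); im[240:480,560:]=cv2.resize(t['color'][180:300,200:320],(240,240))
cv2.imwrite('pics/up.png',im)
u=np.radians(4.3);P=[.5275,.1803]
print(proj(c,[[P[0]+k*np.cos(u),P[1]+k*np.sin(u),.012] for k in(-.09,0,.02,.09)]))
E
```

```text
14.925 [527.7 178.7 210.2] [ 0.  1.  0. -0.]
[[282.7 240.9]
 [282.8 165. ]
 [282.9 146.6]
 [283.   77.7]]
```

View pics/up.png

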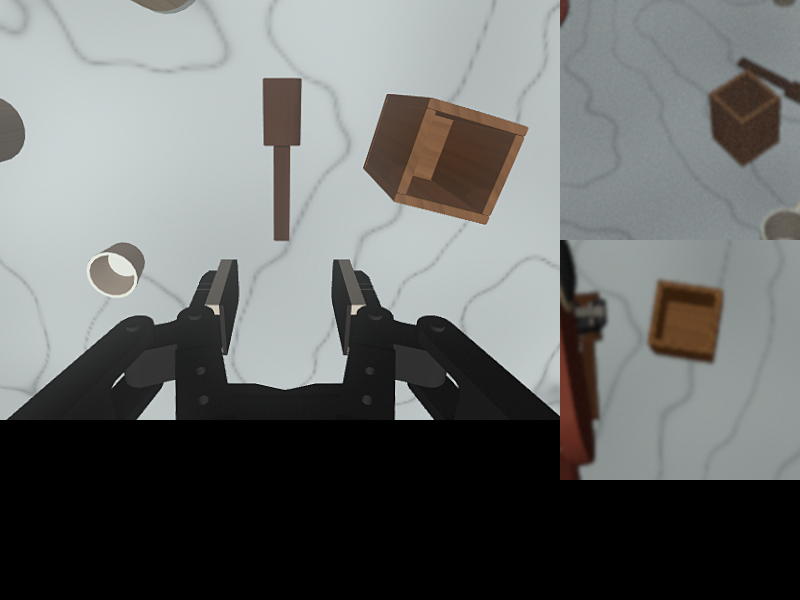

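The composite shows the pot standing mouth-up, with rim corners in the wrist image at (431,98), (527,128), (488,223) and (395,195). The paddle lies at x≈282 as predicted, between the fingers. Next I measure the pot's rim.

```bash
python3 - <<'E'
from h import *
import pickle
np.set_printoptions(precision=4,suppress=True)
c,n,t=pickle.load(open('up.pkl','rb'))
for cc,p in((c,np.array([(431,98),(527,128),(488,223),(395,195)])),(t,np.array([(658-560,280-240),(723-560,290-240),(714-560,354-240),(650-560,346-240)])/2+[200,180])):
    P=ray(cc,p,.12); d=np.roll(P,-1,0)-P; print(P[:,:2],P.mean(0),np.linalg.norm(d,axis=1),np.degrees(np.arctan2(d[:,1],d[:,0])))
E
```

```text
[[ 0.6105  0.0765]
 [ 0.5961 -0.0042]
 [ 0.5162  0.0071]
 [ 0.5341  0.0906]] [0.5642 0.0425 0.12  ] [0.082  0.0807 0.0853 0.0776] [-100.0747  171.9427   77.8817  -10.422 ]
[[ 0.6105  0.076 ]
 [ 0.5964 -0.0063]
 [ 0.5152  0.0061]
 [ 0.5263  0.0861]] [0.5621 0.0405 0.12  ] [0.0835 0.0821 0.0808 0.0848] [-99.7132 171.3326  82.1295  -6.8635]
```

Request:
apply_moves(plan=[[0,0,0.95,0,-0.3],[0,0,0.95,0,-0.3],[0,0,0.95,0,-0.3],[0,0,0.95,0,-0.3],[0,0,0.9,0,-0.3],[0,0,0.7,0,-0.3],[0,0,0.4,0,-0.3],[0,0,0,0,-0.3]])

```text
clock: 15.92
ee_pos: [0.5267, 0.179, -0.0228]
ee_rot: [0.0, 0.999, 0.038, -0.001]
force: [-0.0, 0.0, 0.1]
gripper_width: 0.0299
grasp_force: 0.0
```

```bash
cat > g.py <<'E'
from h import *
np.set_printoptions(precision=1,suppress=True)
c=cam('wrist'); s=bot.state(); print(s['clock'],s['ee_pos']*1000,s['force'],s['gripper_width']*1000)
hsv=cv2.cvtColor(c['color'],cv2.COLOR_BGR2HSV); m=(hsv[:,:,1]>70)&(hsv[:,:,0]<25)
for y in(20,60,120,160,200,230,250,270,290,310):
    r=np.where(m[y,200:370])[0]+200; print(y,(r.min(),r.max(),len(r)) if len(r) else None)
cv2.imwrite('pics/g.png',c['color'])
E
python3 g.py
```

```text
15.975 [527.8 179.4 -21.5] [ 0.7 -1.   0.2] 30.028490906012788
20 None
60 None
120 (np.int64(228), np.int64(323), 96)
160 (np.int64(230), np.int64(322), 93)
200 (np.int64(232), np.int64(320), 89)
230 (np.int64(258), np.int64(295), 35)
250 (np.int64(257), np.int64(295), 39)
270 (np.int64(257), np.int64(295), 39)
290 (np.int64(258), np.int64(294), 37)
310 (np.int64(258), np.int64(294), 37)
```

Request:
apply_moves(plan=[[0,0,0.1,0,-0.3],[0,0,0.1,0,-0.3],[0,0,0.05,0,-0.3]])

```text
clock: 16.35
ee_pos: [0.5276, 0.1798, -0.0316]
ee_rot: [-0.0, 0.999, 0.038, 0.0]
force: [-0.5, 0.6, 0.7]
gripper_width: 0.0298
grasp_force: 0.0
```

Request:
apply_moves(plan=[[0,0,0.05,0,-0.3],[0,0,0.04,0,-0.3]])

```text
clock: 16.6
ee_pos: [0.5275, 0.1798, -0.034]
ee_rot: [0.0, 0.999, 0.038, -0.001]
force: [-7.1, -1.5, 17.5]
gripper_width: 0.0299
grasp_force: 8.5
```

The counter is felt at TCP z≈-0.033, so the tip offset is about 33 mm. I'll raise slightly and close.

Request:
apply_moves(plan=[[0,0,-0.15,0,-0.3],[0,0,0,0,-1],[0,0,0,0,-1],[0,0,0,0,-1],[0,0,0,0,-1]], squeeze=30)

```text
clock: 17.23
ee_pos: [0.5283, 0.18, -0.0284]
ee_rot: [-0.0, 0.999, 0.038, 0.001]
force: [0.3, 0.6, 6.6]
gripper_width: 0.0172
grasp_force: 29.9
```

Request:
apply_moves(plan=[[0,0,-0.5,0,-1],[0,0,-1,0,-1],[0,0,-1,0,-1],[0,0,-1,0,-1],[0,0,-1,0.116,-1],[0,0,0,0.116,-1],[0.35,0.66,0,0,-1],[0.35,0.66,0,0,-1],[0.35,0.66,0,0,-1],[0.35,0.66,0,0,-1],[0,0.66,0,0,-1],[0,0,0,0,-1]])

```text
clock: 18.73
ee_pos: [0.5621, 0.0394, 0.1511]
ee_rot: [-0.0, 0.997, -0.079, 0.0]
force: [0.4, 0.2, 0.1]
gripper_width: 0.0171
grasp_force: 29.4
```

```bash
cat > f.py <<'E'
from h import *
import pickle
np.set_printoptions(precision=1,suppress=True)
c=cam('wrist'); n=cam('scene'); s=bot.state(); pickle.dump((c,n,cam('top')),open('pl.pkl','wb'))
print(s['clock'],s['ee_pos']*1000,s['ee_rot']*1000,s['force'],s['gripper_width']*1000,s['grasp_force'])
hsv=cv2.cvtColor(c['color'],cv2.COLOR_BGR2HSV); m=(hsv[:,:,1]>70)&(hsv[:,:,0]<25)
g=c['color'].max(2)
for y in(30,60,90,120,150,180,210,240): print(y,[int(v) for v in g[y,190:390:8]])
q=[np.cos(np.radians(-9)),np.sin(np.radians(-9))]
w=np.array([[.988,-.156],[.156,.988]]);C=np.array([.5628,.041])
print(proj(c,[[*(C+np.array(k)*.042@w),.12] for k in((1,1),(1,-1),(-1,-1),(-1,1))]))
Tp=s['ee_pos'];print('blade',proj(c,[[*(Tp[:2]+np.array(k)@w),Tp[2]+.0284+.006] for k in((.09,.02),(.09,-.02),(.02,.02),(.02,-.02))]))
E
python3 f.py
```

```text
18.825 [562.2  40.9 151. ] [ -0.3 997.  -77.7   0.1] [1.2 1.2 0. ] 17.0567681585152 29.431771337985992
30 [227, 227, 226, 226, 225, 224, 223, 222, 221, 219, 219, 217, 217, 216, 215, 214, 212, 197, 215, 214, 215, 214, 216, 217, 218]
60 [228, 228, 228, 226, 225, 222, 223, 221, 220, 218, 217, 215, 214, 213, 212, 212, 204, 205, 212, 212, 215, 214, 216, 217, 217]
90 [228, 228, 227, 226, 225, 224, 106, 107, 106, 104, 104, 103, 102, 100, 101, 102, 101, 94, 91, 213, 213, 214, 215, 217, 217]
120 [228, 228, 227, 226, 225, 224, 104, 103, 102, 100, 101, 99, 97, 99, 97, 100, 98, 90, 75, 215, 215, 216, 217, 218, 219]
150 [226, 227, 226, 223, 102, 105, 103, 101, 101, 98, 99, 97, 96, 96, 96, 98, 92, 90, 101, 222, 219, 218, 219, 219, 219]
180 [224, 204, 216, 155, 95, 91, 96, 98, 99, 98, 99, 96, 98, 95, 95, 98, 92, 89, 151, 156, 220, 221, 221, 222, 222]
210 [224, 224, 219, 150, 147, 87, 74, 98, 98, 97, 98, 98, 98, 95, 95, 98, 92, 89, 149, 153, 222, 223, 222, 224, 223]
240 [221, 200, 221, 147, 144, 87, 99, 94, 92, 90, 63, 61, 61, 64, 68, 100, 98, 89, 136, 214, 224, 224, 225, 224, 216]
[[210.  156.5]
 [350.7 156.2]
 [343.3 279.6]
 [218.8 279.8]]
blade [[225.5  66.6]
 [330.6  66.3]
 [233.8 235.7]
 [324.6 235.6]]
```

The tilt and alignment agree with the predictions to within about 2 mm. Now I'll lower it.

Request:
apply_moves(plan=[[0,0,0.4,0,-1],[0,0,0.4,0,-1],[0,0,0.3,0,-1],[0,0,0.2,0,-1],[0,0,0.07,0,-1],[0,0,0,0,-1]])

```text
clock: 19.62
ee_pos: [0.5625, 0.0406, 0.0959]
ee_rot: [-0.0, 0.997, -0.078, 0.0]
force: [0.5, 0.7, 0.0]
gripper_width: 0.017
grasp_force: 29.4
```

Request:
apply_moves(plan=[[0,0,0.05,0,-1],[0,0,0,0,-1]])

```text
clock: 19.88
ee_pos: [0.5625, 0.0406, 0.0941]
ee_rot: [-0.0, 0.997, -0.078, 0.0]
force: [0.3, 0.1, -0.7]
gripper_width: 0.0172
grasp_force: 29.4
```

Request:
apply_moves(plan=[[0,0,0.04,0,-1],[0,0,0,0,-1]])

```text
clock: 20.12
ee_pos: [0.5623, 0.0407, 0.0921]
ee_rot: [-0.0, 0.997, -0.078, -0.0]
force: [0.8, -0.7, 0.5]
gripper_width: 0.0169
grasp_force: 29.4
```

Request:
apply_moves(plan=[[0,0,0.03,0,-1],[0,0,0,0,-1]])

```text
clock: 20.38
ee_pos: [0.5625, 0.0406, 0.0916]
ee_rot: [0.0, 0.997, -0.078, 0.0]
force: [-1.1, -0.7, 3.6]
gripper_width: 0.0168
grasp_force: 29.8
```

Request:
apply_moves(plan=[[0,0,0,0,-0.55],[0,0,0,0,-0.45],[0,0,0,0,-0.35],[0,0,0,0,-0.25],[0,0,0,0,-0.25],[0,0,-0.3,0,-0.25],[0,0,-0.6,0,-0.25],[0,0,-1,0,-0.25],[0,0,-1,0,-0.25],[0,0,0,0,-0.25]])

```text
clock: 21.62
ee_pos: [0.5651, 0.0405, 0.2131]
ee_rot: [-0.0, 0.997, -0.078, 0.005]
force: [0.4, 0.3, 0.1]
gripper_width: 0.0323
grasp_force: 0.0
```

```bash
python3 - <<'E'
from h import *
np.set_printoptions(precision=1,suppress=True)
c=cam('wrist'); s=bot.state(); print(s['clock'],s['ee_pos']*1000,s['force'],s['gripper_width']*1000)
w=np.array([[.988,-.156],[.156,.988]]);C=np.array([.5625,.0406]);T=np.array([.5628,.041])
K=((.09,.02),(.09,-.02),(.02,-.02),(.02,-.009),(-.03,-.009),(-.03,.009),(.02,.009),(.02,.02))
p=proj(c,[[*(C+np.array(k)@w),.126] for k in K]); r=proj(c,[[*(T+np.array(k)*.042@w),.12] for k in((1,1),(1,-1),(-1,-1),(-1,1))])
print(p,r)
v=c['color'].max(2).astype(int); pad=(v>60)&(v<125)
for y in range(60,300,15):
    x=np.where(pad[y,180:400])[0]+180
    runs=np.split(x,np.where(np.diff(x)>2)[0]+1) if len(x) else []
    print(y,[(int(q[0]),int(q[-1])) for q in runs if len(q)>6])
E
```

```text
21.675 [563.8  40.6 210.2] [0.4 0.  0.9] 32.02643409751197
[[256.1  80. ]
 [312.2  80.1]
 [310.1 175.5]
 [295.8 175.5]
 [295.1 235.4]
 [273.  235.4]
 [272.4 175.4]
 [258.1 175.4]] [[228.9 145.4]
 [338.2 145.5]
 [333.4 245.4]
 [233.7 245.3]]
60 []
75 []
90 [(258, 312)]
105 [(259, 312)]
120 [(259, 312)]
135 [(240, 324)]
150 [(256, 311)]
165 [(238, 251), (259, 325)]
180 [(238, 251), (273, 297), (312, 324)]
195 [(239, 251), (274, 297), (312, 323)]
210 [(239, 323)]
225 [(240, 322)]
240 [(274, 296)]
255 [(275, 296)]
270 [(229, 242), (275, 296), (328, 340)]
285 [(225, 238), (276, 296), (332, 344)]
```

The paddle's edges match the predicted placement within 2 px: it is centred on the mouth, level and square. The gripper is well clear, so I'm handing in.

```bash
python3 -c "
from plant import bot
print(bot.hand_in())"
```

```text
the job is handed in; nothing more can be done
None
```

The larger pot now stands mouth-up with the dark paddle lying flat across the middle of its mouth on two rims, handed in at about 22 s of the 67 s allowed; I kept clear of the other items but did not re-measure their positions.

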